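Check the tea box hinges and set the stiff one aside

TASK

Of the three dark tea boxes one has a stiff hinge that binds part way: find it by trying the lids by their brass pulls, gently enough that no box is tipped over. Leave the two boxes whose lids swing freely standing wide open about where they are; shut the stiff box and put it upright, flat on the floor of the wooden tray. Do not push over or shift the vase, the jar and the small bowl.

Things in the scene. Friction and masses are not known exactly. Their poses are not given: they have to be found in the camera images.
- box_a: One of three identical-looking dark tea boxes, 0.65-0.9 kg, 65 mm deep (own x -31 front..33 back), 98 wide (own y), 66 high. Origin: centre of the underside, z up; own -x is the front with the pull, facing the robot within 0.3 rad. Lower part: open box x -30..32, y -48..48, z 0..50 mm, walls 4 mm. Lid: top 16 mm (z 50..66), hinged along the back at own x = 32, z = 50 mm. One box of the three, not always in the same place, has a stiff hinge.
- box_a_lid (a joint): Lid angle of box_a, rad: 0 shut, grows as it swings up and back. Free hinge: 0.35 N at the pull opens it; 1.57 upright; let go below 1.25 it falls shut, above 1.5 it falls back to rest on its stop at 1.92. Stiff hinge: friction 0.08 N m (1.3 N at the pull), stays where left, and binds dead at 0.7. A pull over 2.3 N begins to tip or lift the box.
- box_a_pull (a point): Centre of the crossbar of the brass T-shaped pull on the lid of box_a; moves with the lid. Crossbar 12 mm thick, 24 mm long along the box's own y, smooth rounded ends, 24 mm in front of the lid on a 7 mm stem. Lid shut: at box x = -55, y = 0, z = 58 mm, i.e. 87 mm in front of and 8 mm above the hinge line. Pinched lightly on its two ends it turns easily between the fingers as the lid swings.
- box_b: One of three identical-looking dark tea boxes, 0.65-0.9 kg, 65 mm deep (own x -31 front..33 back), 98 wide (own y), 66 high. Origin: centre of the underside, z up; own -x is the front with the pull, facing the robot within 0.3 rad. Lower part: open box x -30..32, y -48..48, z 0..50 mm, walls 4 mm. Lid: top 16 mm (z 50..66), hinged along the back at own x = 32, z = 50 mm. One box of the three, not always in the same place, has a stiff hinge.
- box_b_lid (a joint): Lid angle of box_b, rad: 0 shut, grows as it swings up and back. Free hinge: 0.35 N at the pull opens it; 1.57 upright; let go below 1.25 it falls shut, above 1.5 it falls back to rest on its stop at 1.92. Stiff hinge: friction 0.08 N m (1.3 N at the pull), stays where left, and binds dead at 0.7. A pull over 2.3 N begins to tip or lift the box.
- box_b_pull (a point): Centre of the crossbar of the brass T-shaped pull on the lid of box_b; moves with the lid. Crossbar 12 mm thick, 24 mm long along the box's own y, smooth rounded ends, 24 mm in front of the lid on a 7 mm stem. Lid shut: at box x = -55, y = 0, z = 58 mm, i.e. 87 mm in front of and 8 mm above the hinge line. Pinched lightly on its two ends it turns easily between the fingers as the lid swings.
- box_c: One of three identical-looking dark tea boxes, 0.65-0.9 kg, 65 mm deep (own x -31 front..33 back), 98 wide (own y), 66 high. Origin: centre of the underside, z up; own -x is the front with the pull, facing the robot within 0.3 rad. Lower part: open box x -30..32, y -48..48, z 0..50 mm, walls 4 mm. Lid: top 16 mm (z 50..66), hinged along the back at own x = 32, z = 50 mm. One box of the three, not always in the same place, has a stiff hinge.
- box_c_lid (a joint): Lid angle of box_c, rad: 0 shut, grows as it swings up and back. Free hinge: 0.35 N at the pull opens it; 1.57 upright; let go below 1.25 it falls shut, above 1.5 it falls back to rest on its stop at 1.92. Stiff hinge: friction 0.08 N m (1.3 N at the pull), stays where left, and binds dead at 0.7. A pull over 2.3 N begins to tip or lift the box.
- box_c_pull (a point): Centre of the crossbar of the brass T-shaped pull on the lid of box_c; moves with the lid. Crossbar 12 mm thick, 24 mm long along the box's own y, smooth rounded ends, 24 mm in front of the lid on a 7 mm stem. Lid shut: at box x = -55, y = 0, z = 58 mm, i.e. 87 mm in front of and 8 mm above the hinge line. Pinched lightly on its two ends it turns easily between the fingers as the lid swings.
- tray: Pale wooden repair tray, open on top, fixed to the worktop: 190 (own x) x 165 (own y) mm, 24 mm high, walls and floor 6 mm thick. Origin: centre of the underside; the inner floor is at z = 6 mm. Yaw within 0.2 rad of zero.
- vase_blue: Bystander: dark blue vase, 67x75 mm, 129 mm high, loose; origin at the centre of its underside.
- jar_tiny: Bystander: clear jar with pebbles, 72x63 mm, 85 mm high, loose; origin at the centre of its underside.
- pinch_bowl: Bystander: small pale bowl, 71x68 mm, 30 mm high, loose; origin at the centre of its underside.
Things that resemble listed ones, but are neither listed nor needed, are in the scene too. What is shaped like the box_c but white is not meant.

How it is judged:
By the outcome, as a careful person would: the job done as asked, in the order asked, and still so for the second after the job is handed in, with the robot touching nothing.
It also fails if it takes over 72 s, if anything falls off the work surface, if the arm or the gripper's body presses on something with over 40 N, if the wrist force passes 120 N, or if a joint passes its speed limit or range.

ROBOT

A 7-joint arm with a two-finger parallel gripper is mounted at the origin on a cart in front of the work surface, level with it; the furniture and walls round the work are solid. World frame = base frame: x ahead of the robot, y to its left, z up, the work surface at z = 0. Lengths are in m, angles in rad, forces in N, time in s.
With the tool pointing down it reaches from about 0.4 to 0.85 m from the base axis. Payload 10.4 kg.
Tool frame: the origin (TCP) lies at the very end of the fingers, on their centre line; the grasp point (between the pads) lies 19 mm behind it (manip.grip_point_offset is the distance from the TCP to the grasp point, in m); z points along the fingers, y is the line along which they close (so a half turn about z gives the same grasp; the last joint's range is limited). The gripper opens to 85 mm and grips with 20 to 120 N. Pads are 22 mm wide; open, the fingers measure 114 mm over their backs; the gripper's body (76 mm by 85 mm) begins 54 mm behind the grasp point. The pads swing forward as they close: fully open they stand 13 mm farther back than shut.
Start: joints at [1.117, 0.332, -0.065, 1.46, 0.022, 1.35, -0.088], TCP at [0.261, -0.568, 0.231] pointing down, gripper open.
Joint ranges: [-2.6, 2.6], [-0.5, 2.12], [-1.47, 1.34], [0.16, 2.42], [-1.27, 4.41], [0.06, 2.06], [-2.6, 2.6]. Speed limits (rad/s): [2.22, 2.22, 2.79, 2.79, 3.14, 3.14, 3.14].

INTERFACE

Orientations are given as a unit quaternion [x, y, z, w].
In Python, from workcell import manip gives the robot as it stands. The module is installed in compiled form; this text tells all that it offers.
- The arm moves only by the shell command python3 -m inch 'ROWS' [OPENING] [FORCE]. ROWS is JSON, a list of rows, each a list of 2 entries, a list of its own where there are three numbers: the shift along the tool's x, y, z each as a share of 0.08 m, from -1 to 1, then the turn, a rotation vector about the tool's x, y, z each as a share of 45 degrees, from -1 to 1. A call has exactly 10 rows; each row is the pose to reach, as a shift and turn from the pose commanded when the call began, along the tool's axes at that moment; what a row does not reach only later rows make up. A row lasts 1/10 s, in which the tool goes at most 50 mm and 8.59 degrees, less where a joint would pass 70% of its speed; a pose out of reach is approached as far as the arm can. A call with a number of a shift or a turn outside -1 to 1 is refused whole. A call with a gripper value outside its range is refused whole. OPENING is the opening, from 0 (shut) to 1 (fully open), set as the call begins (- or left out, the last holds). The fingers move at their own pace and stop on an object; FORCE is the grip in N (left out, the last holds). Time passes only in rows, so rows that repeat a pose let the fingers close, or fill a call up. It gives the time, the measured TCP pose, the force, the opening and the grip force at its end, in the units of the state.
- manip.get_obs(): the state, without advancing time (a new reading comes with each control period).
- manip.camera(name): name is "scene" or "side" or "wrist"; returns the picture (480x640x3 uint8, red, green, blue); there is no depth.
- manip.camera_params(name): a dict with "fov_y" (degrees; the focal length in pixels is half the picture's height over the tangent of half this angle, whatever the lens; pixels are square), "cx", "cy" (the principal point, pixels), "k1" (the pictures are not rectified: a ray, as slopes to the right and down, at radius r is drawn at 1 + k1 r^2 times it, then the intrinsics apply), "camera_from_world" (4x4, takes a point from world to camera coordinates); the wrist camera has in their place "T_tool_cam" (4x4, takes a point from camera to tool coordinates, whose origin is the TCP and whose axes are the flange's). Camera axes: x right, y up, looking along -z (the intrinsics and any distortion apply to the point x, -y, -z); pixel columns grow to the right and rows downward; lengths in m; the calibration is good to about 2 mm. A picture is of the moment at which its call begins: read the wrist's pose just before it. camera_params takes no time and is no camera call.
- manip.hand_in(): hands the job in; it is judged then, once.
The state is a dict: "clock": time; "joint_pos": joint angles; "joint_velocities": joint speeds; "tau": joint torques, N m; "position": TCP position; "ee_rot": TCP orientation; "ft_force": force on the tool from outside, world axes, zero at the start; "torque": the same for the moment, N m; "grip_width": opening from 0.0 (shut) to 1.0 (fully open); "grasp_force": force on a finger pad.
Only numpy, scipy, OpenCV 4.12 (cv2) and the standard library are available. Lean on these libraries where they do the work, as an engineer would, in place of code of your own. Each camera call takes 0.05 s, during which the arm holds its last target. There are 200 camera calls.

## Working session

There is one attempt and no reset: what is moved stays moved. The work goes in short steps, Python scripts to look and compute and a shell command to move; the robot and the scene stay as the last step left them, time stands still between calls to the robot, and variables do not carry over. Pictures are saved under pics/ and viewed, at most 13 in all, crops included, and the job is handed in when it is done.

```bash
mkdir -p pics
python3 - <<'E'
from workcell import manip
import cv2,numpy as np
o=manip.get_obs();print({k:np.round(v,3).tolist() for k,v in o.items()})
for n in("scene","side"):
    cv2.imwrite(f"pics/{n}0.png",manip.camera(n)[:,:,::-1]);p=manip.camera_params(n);print(n,p)
print(manip.camera_params("wrist"),manip.grip_point_offset)
E
```

```text
{'clock': 0.0, 'joint_pos': [1.117, 0.333, -0.065, 1.461, 0.022, 1.35, -0.088], 'joint_velocities': [0.001, 0.001, 0.002, 0.001, 0.001, 0.002, -0.001], 'tau': [-0.0, -62.544, 0.049, -39.161, 0.016, 0.01, 0.0], 'position': [0.261, -0.568, 0.231], 'ee_rot': [0.977, 0.214, -0.0, -0.001], 'ft_force': [0.503, 0.786, 0.694], 'torque': [-0.033, -0.046, -0.017], 'grasp_force': 0.0, 'grip_width': 0.997}
scene {'fov_y': 56.59435316351917, 'cx': 323.21939023309756, 'cy': 243.46593243214048, 'k1': 0.024102967746434036, 'camera_from_world': array([[-0.09511016, -0.9953827 ,  0.01293558, -0.10032882],
       [ 0.83549152, -0.07275409,  0.54466574, -0.49537941],
       [-0.54120974,  0.06261082,  0.83855346, -1.26551226],
       [ 0.        ,  0.        ,  0.        ,  1.        ]])}
side {'fov_y': 55.789771280101185, 'cx': 322.907916564055, 'cy': 231.6049110290056, 'k1': -0.003921141647849397, 'camera_from_world': array([[-9.89319503e-01, -1.45759123e-01,  1.09476008e-03,
         4.87526144e-01],
       [ 1.28687960e-01, -8.69874847e-01,  4.76190255e-01,
        -2.36864632e-01],
       [-6.84567697e-02,  4.71245189e-01,  8.79341596e-01,
        -1.20392942e+00],
       [ 0.00000000e+00,  0.00000000e+00,  0.00000000e+00,
         1.00000000e+00]])}
{'fov_y': 71.70964169620585, 'cx': 322.61329894570923, 'cy': 240.81532931300282, 'k1': -0.027113103828546457, 'T_tool_cam': array([[-5.61712152e-04,  9.63816151e-01,  2.66567276e-01,
         6.82050980e-02],
       [ 9.99998185e-01,  5.60823956e-05,  1.90442736e-03,
         1.29576204e-03],
       [ 1.82056812e-03,  2.66567862e-01, -9.63814433e-01,
        -1.43732968e-01],
       [ 0.00000000e+00,  0.00000000e+00,  0.00000000e+00,
         1.00000000e+00]])} 0.0187
```

View pics/scene0.png

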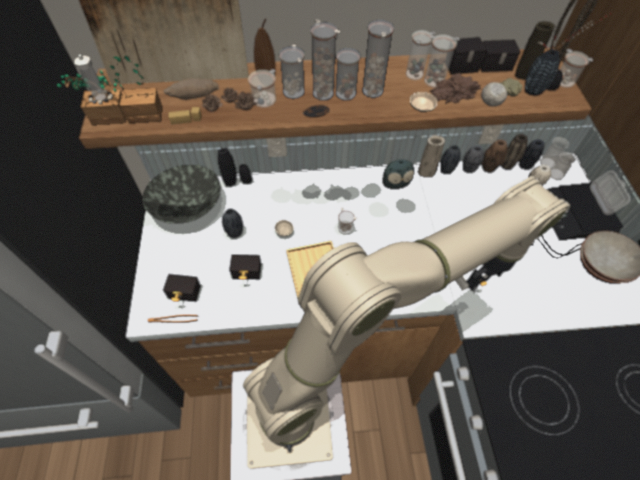

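View pics/side0.png

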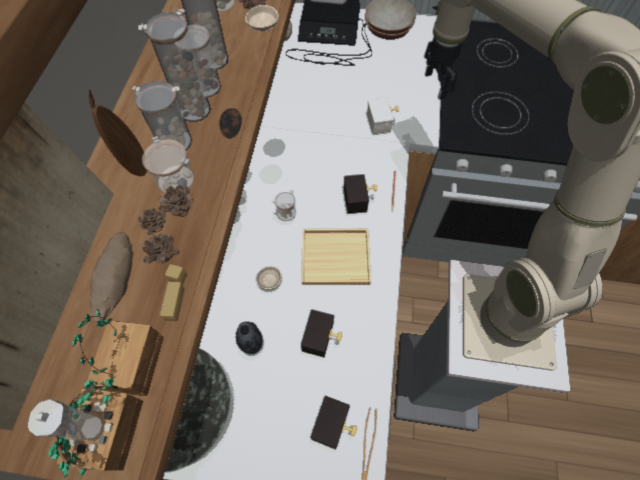

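The side view shows the dark boxes at px (357,194), (319,333) and (331,422), with the white lookalike at (380,115). The tray is at (336,257), the jar at (285,205), the bowl at (268,278) and the vase at (249,338). The pulls face the robot.

```bash
cat > h.py <<'E'
from workcell import manip
import cv2,numpy as np
from scipy.spatial.transform import Rotation as R
def cam(n):
    o=manip.get_obs(); p=manip.camera_params(n); im=manip.camera(n)
    if n=="wrist":
        T=np.eye(4);T[:3,:3]=R.from_quat(o["ee_rot"]).as_matrix();T[:3,3]=o["position"]
        W=T@p["T_tool_cam"]
    else: W=np.linalg.inv(p["camera_from_world"])
    return im,p,W
def ray(p,W,uv,z):
    f=240/np.tan(np.radians(p["fov_y"])/2)
    d=np.array([(uv[0]-p["cx"])/f,(uv[1]-p["cy"])/f]);s=d.copy()
    for _ in range(5): s=d/(1+p["k1"]*(s@s))
    v=W[:3,:3]@np.array([s[0],-s[1],-1]);c=W[:3,3]
    return c+v*(z-c[2])/v[2]
def yaw(o):
    x=R.from_quat(o["ee_rot"]).as_matrix()[:,0];return np.arctan2(x[1],x[0])
def blobs(mask,amin):
    mask=cv2.morphologyEx(mask.astype(np.uint8)*255,cv2.MORPH_OPEN,np.ones((2,2)))
    n,l,s,c=cv2.connectedComponentsWithStats(mask)
    return [(c[i],s[i],l==i) for i in range(1,n) if s[i][4]>=amin]
def brass(im):
    h=cv2.cvtColor(im,cv2.COLOR_RGB2HSV);return (h[...,0]>12)&(h[...,0]<32)&(h[...,1]>110)&(h[...,2]>110)
E
python3 - <<'E'
from h import *
im,p,W=cam("side")
dark=(im.max(2)<60)
print("dark")
for c,s,m in blobs(dark,250):
    if 200<c[0]<420 and 150<c[1]<470:
        r=cv2.minAreaRect(np.argwhere(m)[:,::-1].astype(np.float32))
        cs=[ray(p,W,q,.066)[:2].round(3).tolist() for q in cv2.boxPoints(r)]
        print(c.round(),s[4],ray(p,W,c,.055)[:2].round(3),cs)
print("brass")
for c,s,m in blobs(brass(im),15):
    if 280<c[0]<420 and 80<c[1]<470: print(c.round(1),s,ray(p,W,c,.058)[:2].round(3))
for n,u,z in [("vase",(249,338),.06),("jar",(285,205),.04),("bowl",(268,278),.015)]: print(n,ray(p,W,u,z)[:2].round(3))
print("tray",[ray(p,W,u,.024)[:2].round(3).tolist() for u in [(302,230),(369,229),(370,284),(302,284)]])
print("chop",[ray(p,W,u,.004)[:2].round(3).tolist() for u in [(394,172),(393,208),(372,409),(364,478)]])
b=im[140:480,220:460];cv2.imwrite("pics/sidecrop.png",cv2.resize(b,None,fx=1.7,fy=1.7,interpolation=3)[:,:,::-1])
E
```

```text
dark
[356. 195.] 762 [ 0.438 -0.3  ] [[0.484, -0.346], [0.421, -0.367], [0.394, -0.244], [0.454, -0.224]]
[318. 334.] 973 [0.487 0.124] [[0.521, 0.174], [0.512, 0.07], [0.451, 0.077], [0.463, 0.18]]
[252. 342.] 396 [0.646 0.168] [[0.694, 0.165], [0.653, 0.121], [0.602, 0.169], [0.642, 0.211]]
[331. 423.] 1167 [0.427 0.323] [[0.466, 0.365], [0.446, 0.27], [0.386, 0.281], [0.409, 0.375]]
brass
vase [0.654 0.16 ]
jar [ 0.641 -0.245]
bowl [ 0.648 -0.022]
tray [[0.58, -0.179], [0.389, -0.21], [0.37, -0.041], [0.552, -0.014]]
chop [[0.331, -0.437], [0.324, -0.304], [0.333, 0.272], [0.337, 0.421]]
```

View pics/sidecrop.png

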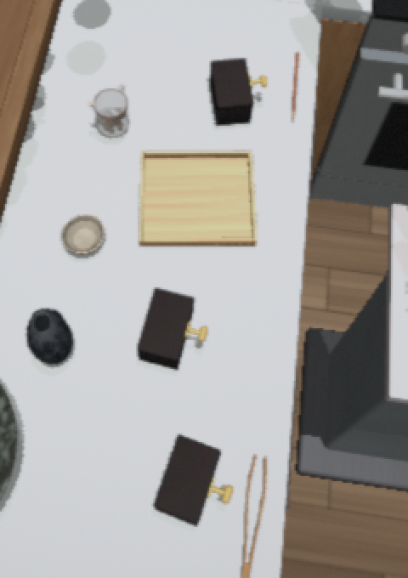

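The crop shows the three pulls clearly, with crossbars at full-frame px (375,188), (340,336.5) and (354,430). Vase, jar and bowl stand well behind the boxes.

Run:
```python
from h import *
p=manip.camera_params("side");W=np.linalg.inv(p["camera_from_world"])
for u in [(375.3,187.6),(340,336.5),(354.1,430)]: print(ray(p,W,u,.058).round(3))
# lid-top front corners, crop px
for f in [((244,60),(249,105)),((192,298),(177,367)),((219,451),(196,524))]:
    q=[ray(p,W,(220+a/1.7,140+b/1.7),.066)[:2] for a,b in f];d=q[0]-q[1];print(np.round(q,3).tolist(),np.linalg.norm(d),"yaw",np.arctan2(d[0],-d[1]) )
```

```text
[ 0.386 -0.333  0.058]
[0.432 0.123 0.058]
[0.373 0.33  0.058]
[[0.425, -0.366], [0.407, -0.275]] 0.0928813623939117 yaw 0.19465710997569058
[[0.456, 0.074], [0.464, 0.177]] 0.10377210108469526 yaw -0.07093123337769025
[[0.391, 0.28], [0.41, 0.373]] 0.0948615523382108 yaw -0.20032245638360496
```

```bash
python3 -m inch '[[[0.1,-0.07,0.03],[0,0,0]],[[0.2,-0.14,0.06],[0,0,0]],[[0.3,-0.21,0.09],[0,0,0]],[[0.4,-0.28,0.12],[0,0,0]],[[0.5,-0.35,0.15],[0,0,0]],[[0.6,-0.42,0.18],[0,0,0]],[[0.7,-0.5,0.21],[0,0,0]],[[0.76,-0.57,0.25],[0,0,0]],[[0.82,-0.62,0.27],[0,0,0]],[[0.88,-0.67,0.29],[0,0,0]]]' 1 20
python3 -m inch '[[[0.1,-0.07,0.03],[0,0,0]],[[0.2,-0.14,0.06],[0,0,0]],[[0.3,-0.21,0.09],[0,0,0]],[[0.4,-0.28,0.12],[0,0,0]],[[0.5,-0.35,0.15],[0,0,0]],[[0.6,-0.42,0.18],[0,0,0]],[[0.7,-0.5,0.21],[0,0,0]],[[0.76,-0.57,0.25],[0,0,0]],[[0.82,-0.62,0.27],[0,0,0]],[[0.88,-0.67,0.29],[0,0,0]]]'
python3 -m inch '[[[0.1,-0.07,0.03],[0,0,0.04]],[[0.2,-0.14,0.06],[0,0,0.08]],[[0.3,-0.21,0.09],[0,0,0.12]],[[0.4,-0.28,0.12],[0,0,0.16]],[[0.5,-0.35,0.15],[0,0,0.2]],[[0.6,-0.42,0.18],[0,0,0.24]],[[0.7,-0.5,0.21],[0,0,0.28]],[[0.82,-0.62,0.25],[0,0,0.3]],[[0.88,-0.67,0.29],[0,0,0.3]],[[0.88,-0.67,0.29],[0,0,0.3]]]'
python3 - <<'E'
from h import *
im,p,W=cam("wrist");o=manip.get_obs();print(yaw(o))
cv2.imwrite("pics/w1.png",im[:,:,::-1])
for c,s,m in blobs(brass(im),60): print(c.round(1),s,ray(p,W,c,.058).round(4))
E
```

```text
clock: 1.15
position: [0.3026, -0.4895, 0.208]
ee_rot: [0.977, 0.214, -0.0, 0.0]
ft_force: [0.0, -0.1, -0.2]
grip_width: 1.002
grasp_force: 0.0
clock: 2.15
position: [0.3442, -0.4114, 0.1848]
ee_rot: [0.977, 0.214, -0.0, 0.0]
ft_force: [-0.3, -0.6, 0.6]
grip_width: 1.0
grasp_force: 0.0
clock: 3.15
position: [0.386, -0.3328, 0.1614]
ee_rot: [0.995, 0.098, -0.0, -0.0]
ft_force: [-0.4, 0.3, -0.5]
grip_width: 0.993
grasp_force: 0.0
0.19608638204830642
```

View pics/w1.png

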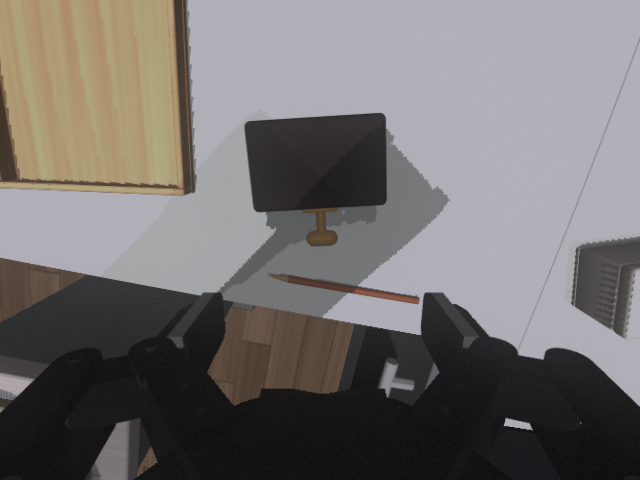

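Wrist view: the crossbar is at (322,238), the front edge of the lid runs (256,211)–(386,205), and a chopstick lies in front of the box.

```bash
cat >> h.py <<'E'
def meas(W,p,pull,L,Rr,o):
    P=ray(p,W,pull,.058);a=ray(p,W,L,.066);b=ray(p,W,Rr,.066);d=b-a
    psi=np.arctan2(d[0],-d[1]);y=yaw(o);e=P-np.array(o["position"])
    c,s=np.cos(psi),np.sin(psi)
    Q=(a+b)/2-np.array([c,s,0])*.024
    print("pull",P.round(4),"from edge",Q[:2].round(4),"w",np.linalg.norm(d).round(4),"psi",psi.round(3),"tool yaw",y.round(3))
    print("tool shift share",np.round([(e[0]*np.cos(y)+e[1]*np.sin(y))/.08,(e[0]*np.sin(y)-e[1]*np.cos(y))/.08],3),"turn share",((y-psi)/(np.pi/4)).round(3))
E
python3 - <<'E'
from h import *
o=manip.get_obs();p=manip.camera_params("wrist")
T=np.eye(4);T[:3,:3]=R.from_quat(o["ee_rot"]).as_matrix();T[:3,3]=o["position"];W=T@p["T_tool_cam"]
meas(W,p,(322,238),(256,211),(386,205),o)
E
```

```text
pull [ 0.3879 -0.3333  0.058 ] from edge [ 0.3888 -0.3335] w 0.0949 psi 0.242 tool yaw 0.196
tool shift share [0.027 0.002] turn share -0.059
```

```bash
python3 -m inch '[[[0.03,0,0.08],[0,0,-0.03]],[[0.03,0,0.16],[0,0,-0.06]],[[0.03,0,0.24],[0,0,-0.06]],[[0.03,0,0.32],[0,0,-0.06]],[[0.03,0,0.4],[0,0,-0.06]],[[0.03,0,0.48],[0,0,-0.06]],[[0.03,0,0.56],[0,0,-0.06]],[[0.03,0,0.64],[0,0,-0.06]],[[0.03,0,0.7],[0,0,-0.06]],[[0.03,0,0.75],[0,0,-0.06]]]' 0.55
python3 -m inch '[[[0,0,0.1],[0,0,0]],[[0,0,0.2],[0,0,0]],[[0,0,0.3],[0,0,0]],[[0,0,0.4],[0,0,0]],[[0,0,0.5],[0,0,0]],[[0,0,0.6],[0,0,0]],[[0,0,0.68],[0,0,0]],[[0,0,0.72],[0,0,0]],[[0,0,0.72],[0,0,0]],[[0,0,0.72],[0,0,0]]]'
python3 - <<'E'
from h import *
im,p,W=cam("wrist")
cv2.imwrite("pics/w2.png",im[:,:,::-1]);print(manip.get_obs()["ft_force"])
E
```

```text
clock: 4.2
position: [0.3881, -0.3331, 0.1013]
ee_rot: [0.993, 0.121, -0.0, -0.0]
ft_force: [-0.6, -0.2, 0.2]
grip_width: 0.551
grasp_force: 0.0
clock: 5.2
position: [0.3883, -0.3333, 0.0443]
ee_rot: [0.993, 0.121, 0.0, 0.0]
ft_force: [-0.0, 0.6, 0.2]
grip_width: 0.551
grasp_force: 0.0
[-0.26008701 -0.49992384 -0.41065984]
```

View pics/w2.png

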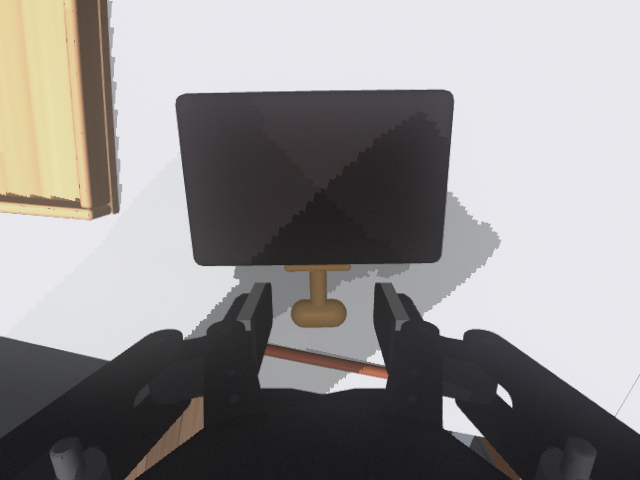

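The pull sits between the fingers, about 1.5 mm off centre (crossbar at (319,313), finger middle at 323). I'll pinch it and lift the lid to about 0.5 rad.

```bash
cat >> h.py <<'E'
def bl():
    im,p,W=cam("wrist");h=cv2.cvtColor(im,cv2.COLOR_RGB2HSV)
    m=(h[...,0]>10)&(h[...,0]<25)&(h[...,1]>100)&(h[...,2]>60)
    print([(c.round(0).tolist(),int(s[4])) for c,s,_ in blobs(m,150) if 230<c[0]<420])
    return im
E
python3 -m inch '[[[0,-0.02,0],[0,0,0]],[[0,-0.02,0],[0,0,0]],[[0,-0.02,0],[0,0,0]],[[0,-0.02,0],[0,0,0]],[[0,-0.02,0],[0,0,0]],[[0,-0.02,0],[0,0,0]],[[0,-0.02,0],[0,0,0]],[[0,-0.02,0],[0,0,0]],[[0,-0.02,0],[0,0,0]],[[0,-0.02,0],[0,0,0]]]' 0 20
python3 -m inch '[[[0.01,0,-0.05],[0,0,0]],[[0.015,0,-0.108],[0,0,0]],[[0.027,0,-0.16],[0,0,0]],[[0.042,0,-0.214],[0,0,0]],[[0.058,0,-0.265],[0,0,0]],[[0.078,0,-0.317],[0,0,0]],[[0.1,0,-0.366],[0,0,0]],[[0.125,0,-0.416],[0,0,0]],[[0.15,0,-0.46],[0,0,0]],[[0.181,0,-0.509],[0,0,0]]]'
python3 - <<'E'
from h import *
f=[]
im=bl();f.append(manip.get_obs()["ft_force"]);bl();f.append(manip.get_obs()["ft_force"]);print(np.mean(f,0))
cv2.imwrite("pics/w3.png",im[:,:,::-1])
E
```

```text
clock: 6.25
position: [0.3879, -0.3316, 0.0443]
ee_rot: [0.993, 0.121, 0.0, 0.0]
ft_force: [-1.5, 1.8, 5.7]
grip_width: 0.253
grasp_force: 19.6
clock: 7.25
position: [0.4018, -0.3279, 0.085]
ee_rot: [0.993, 0.121, -0.0, -0.0]
ft_force: [0.4, 1.5, -1.5]
grip_width: 0.254
grasp_force: 19.6
[([323.0, 295.0], 2315)]
[([323.0, 295.0], 2356)]
[-1.58668732  1.4316168  -0.09704169]
```

```bash
python3 -m inch '[[[0,0,0],[0,0,0]],[[0,0,0],[0,0,0]],[[0,0,0],[0,0,0]],[[0,0,0],[0,0,0]],[[0,0,0],[0,0,0]],[[0,0,0],[0,0,0]],[[0,0,0],[0,0,0]],[[0,0,0],[0,0,0]],[[0,0,0],[0,0,0]],[[0,0,0],[0,0,0]]]' 0.5
python3 - <<'E'
from h import *
a=cv2.imread("pics/w3.png")
im=bl();cv2.imwrite("pics/w4.png",cv2.resize(np.hstack([a,im[:,:,::-1]]),(800,300),interpolation=3))
E
```

```text
clock: 8.35
position: [0.4018, -0.3281, 0.0849]
ee_rot: [0.993, 0.121, 0.0, 0.0]
ft_force: [-0.3, -0.2, 0.2]
grip_width: 0.499
grasp_force: 0.0
[([324.0, 292.0], 1199)]
```

View pics/w4.png

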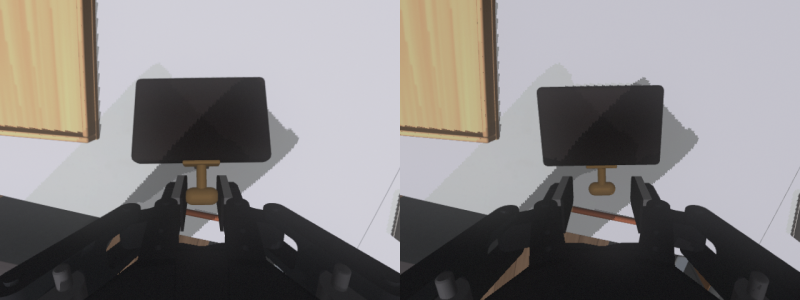

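The lid fell shut on release (the right half shows it flat again), so this box is free. I'll pinch it again and open it fully.

```bash
python3 -m inch '[[[-0.03,0,0.08],[0,0,0]],[[-0.06,0,0.16],[0,0,0]],[[-0.09,0,0.24],[0,0,0]],[[-0.12,0,0.32],[0,0,0]],[[-0.15,0,0.4],[0,0,0]],[[-0.18,0,0.47],[0,0,0]],[[-0.18,0,0.5],[0,0,0]],[[-0.18,0,0.5],[0,0,0]],[[-0.18,0,0.5],[0,0,0]],[[-0.18,0,0.5],[0,0,0]]]'
python3 -m inch '[[[0,0,0],[0,0,0]],[[0,0,0],[0,0,0]],[[0,0,0],[0,0,0]],[[0,0,0],[0,0,0]],[[0,0,0],[0,0,0]],[[0,0,0],[0,0,0]],[[0,0,0],[0,0,0]],[[0,0,0],[0,0,0]],[[0,0,0],[0,0,0]],[[0,0,0],[0,0,0]]]' 0 20
python3 -m inch '[[[0.013,0,-0.097],[0,0,0]],[[0.036,0,-0.193],[0,0,0]],[[0.066,0,-0.287],[0,0,0]],[[0.105,0,-0.377],[0,0,0]],[[0.152,0,-0.463],[0,0,0]],[[0.206,0,-0.545],[0,0,0]],[[0.268,0,-0.622],[0,0,0]],[[0.336,0,-0.692],[0,0,0]],[[0.41,0,-0.757],[0,0,0]],[[0.49,0,-0.814],[0,0,0]]]'
```

```text
clock: 9.4
position: [0.3881, -0.3317, 0.0451]
ee_rot: [0.993, 0.121, 0.0, 0.0]
ft_force: [0.5, -0.5, 0.1]
grip_width: 0.499
grasp_force: 0.0
clock: 10.4
position: [0.388, -0.3316, 0.045]
ee_rot: [0.993, 0.121, 0.0, 0.0]
ft_force: [0.3, 0.5, 4.3]
grip_width: 0.255
grasp_force: 19.5
clock: 11.4
position: [0.4264, -0.3219, 0.1103]
ee_rot: [0.993, 0.121, -0.0, -0.0]
ft_force: [-0.9, 1.4, -1.0]
grip_width: 0.257
grasp_force: 19.7
```

Forces are small, so I'll continue the arc.

```bash
python3 -m inch '[[[0.075,0,-0.045],[0,0,0]],[[0.153,0,-0.084],[0,0,0]],[[0.235,0,-0.116],[0,0,0]],[[0.318,0,-0.142],[0,0,0]],[[0.403,0,-0.161],[0,0,0]],[[0.49,0,-0.173],[0,0,0]],[[0.577,0,-0.178],[0,0,0]],[[0.664,0,-0.176],[0,0,0]],[[0.751,0,-0.168],[0,0,0]],[[0.837,0,-0.152],[0,0,0]]]'
python3 -m inch '[[[0,0,0],[0,0,0]],[[0,0,0],[0,0,0]],[[0,0,0],[0,0,0]],[[0,0,0],[0,0,0]],[[0,0,-0.1],[0,0,0]],[[0,0,-0.2],[0,0,0]],[[0,0,-0.3],[0,0,0]],[[0,0,-0.4],[0,0,0]],[[0,0,-0.5],[0,0,0]],[[0,0,-0.6],[0,0,0]]]' 0.6
python3 - <<'E'
from h import *
a=cam("wrist")[0];b=cam("side")[0]
cv2.imwrite("pics/c5.png",cv2.resize(np.hstack([a,b])[:,:,::-1],(800,300),interpolation=3))
E
```

```text
clock: 12.4
position: [0.4918, -0.3059, 0.1223]
ee_rot: [0.993, 0.121, 0.0, 0.0]
ft_force: [0.0, 2.0, 2.2]
grip_width: 0.256
grasp_force: 20.2
clock: 13.4
position: [0.491, -0.3061, 0.171]
ee_rot: [0.993, 0.121, 0.0, 0.0]
ft_force: [0.2, -0.3, -0.1]
grip_width: 0.599
grasp_force: 0.0
```

View pics/c5.png

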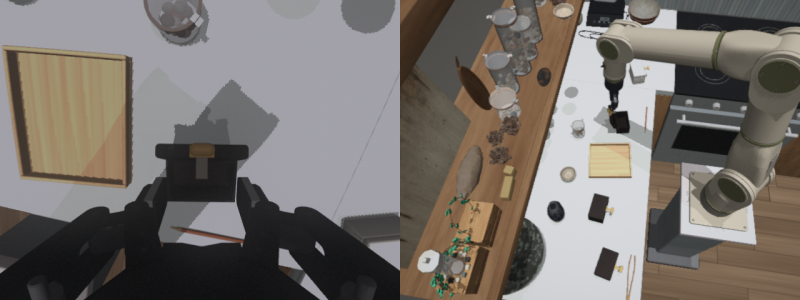

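Box 1 stands wide open, upright and in place: the wrist half shows the lid back with its pull on top. Next is the middle box.

```bash
python3 -m inch '[[[0,-0.1,-0.1],[0,0,0.05]],[[0,-0.2,-0.1],[0,0,0.1]],[[0,-0.3,-0.1],[0,0,0.15]],[[0,-0.4,-0.1],[0,0,0.2]],[[0,-0.5,-0.1],[0,0,0.25]],[[0,-0.6,-0.1],[0,0,0.3]],[[0,-0.7,-0.1],[0,0,0.35]],[[0,-0.8,-0.1],[0,0,0.4]],[[0,-0.9,-0.1],[0,0,0.4]],[[0,-1,-0.1],[0,0,0.4]]]'
python3 -m inch '[[[-0.02,-0.1,0],[0,0,0]],[[-0.04,-0.2,0],[0,0,0]],[[-0.06,-0.3,0],[0,0,0]],[[-0.08,-0.4,0],[0,0,0]],[[-0.1,-0.5,0],[0,0,0]],[[-0.12,-0.6,0],[0,0,0]],[[-0.14,-0.7,0],[0,0,0]],[[-0.16,-0.8,0],[0,0,0]],[[-0.18,-0.9,0],[0,0,0]],[[-0.2,-1,0],[0,0,0]]]'
python3 -m inch '[[[-0.02,-0.1,0],[0,0,0]],[[-0.04,-0.2,0],[0,0,0]],[[-0.06,-0.3,0],[0,0,0]],[[-0.08,-0.4,0],[0,0,0]],[[-0.1,-0.5,0],[0,0,0]],[[-0.12,-0.6,0],[0,0,0]],[[-0.14,-0.7,0],[0,0,0]],[[-0.16,-0.8,0],[0,0,0]],[[-0.18,-0.9,0],[0,0,0]],[[-0.2,-1,0],[0,0,0]]]'
python3 -m inch '[[[-0.02,-0.1,0],[0,0,0]],[[-0.04,-0.2,0],[0,0,0]],[[-0.06,-0.3,0],[0,0,0]],[[-0.08,-0.4,0],[0,0,0]],[[-0.1,-0.5,0],[0,0,0]],[[-0.12,-0.6,0],[0,0,0]],[[-0.14,-0.7,0],[0,0,0]],[[-0.16,-0.8,0],[0,0,0]],[[-0.18,-0.9,0],[0,0,0]],[[-0.2,-1,0],[0,0,0]]]'
python3 -m inch '[[[-0.02,-0.1,0],[0,0,0]],[[-0.04,-0.2,0],[0,0,0]],[[-0.06,-0.3,0],[0,0,0]],[[-0.08,-0.4,0],[0,0,0]],[[-0.1,-0.5,0],[0,0,0]],[[-0.12,-0.6,0],[0,0,0]],[[-0.14,-0.7,0],[0,0,0]],[[-0.16,-0.8,0],[0,0,0]],[[-0.18,-0.9,0.1],[0,0,0]],[[-0.2,-1,0.2],[0,0,0]]]'
cat >> h.py <<'E'
def auto(save):
    im,p,W=cam("wrist");o=manip.get_obs();cv2.imwrite(save,im[:,:,::-1])
    h=cv2.cvtColor(im,cv2.COLOR_RGB2HSV)
    m=(h[...,0]>10)&(h[...,0]<25)&(h[...,1]>100)&(h[...,2]>50)
    for c,s,k in blobs(m,80): # crossbar = widest rows of the lower half
        if s[4]>2500: continue
        w=k.sum(1);r=np.where(w>0.8*w[w>0][len(w[w>0])//2:].max())[0];r=r[r>c[1]]
        if len(r): print("brass",c.round(),s[4],"bar",[np.where(k[r])[1].mean().round(1),r.mean()])
    for c,s,k in blobs(im.max(2)<62,2500):
        if s[1]+s[3]>400: continue
        q=cv2.approxPolyDP(cv2.convexHull(np.argwhere(k)[:,::-1].astype(np.int32)),8,True)[:,0]
        print("dark",c.round(),s[4],q.tolist())
E
python3 -c "
from h import *
auto('pics/w6.png')"
```

```text
clock: 14.5
position: [0.4715, -0.2279, 0.1779]
ee_rot: [0.999, -0.035, -0.0, -0.0]
ft_force: [-0.1, -0.5, -0.0]
grip_width: 0.601
grasp_force: 0.0
clock: 15.5
position: [0.4614, -0.1468, 0.1781]
ee_rot: [0.999, -0.036, 0.0, 0.0]
ft_force: [-0.3, -0.5, -0.2]
grip_width: 0.601
grasp_force: 0.0
clock: 16.5
position: [0.4512, -0.0659, 0.1781]
ee_rot: [0.999, -0.036, 0.0, 0.0]
ft_force: [-0.0, 1.1, 0.4]
grip_width: 0.602
grasp_force: 0.0
clock: 17.5
position: [0.441, 0.0151, 0.1781]
ee_rot: [0.999, -0.036, 0.0, 0.0]
ft_force: [-0.1, 0.3, -0.4]
grip_width: 0.6
grasp_force: 0.0
clock: 18.5
position: [0.4307, 0.096, 0.1615]
ee_rot: [0.999, -0.036, 0.0, 0.0]
ft_force: [0.2, -0.2, 0.2]
grip_width: 0.599
grasp_force: 0.0
brass [287. 213.] 152 bar [np.float64(287.0), np.float64(216.5)]
brass [ 55. 327.] 1007 bar [np.float64(94.2), np.float64(328.5)]
brass [ 86. 346.] 167 bar [np.float64(97.0), np.float64(346.0)]
dark [288. 164.] 12121 [[356, 125], [351, 211], [223, 204], [221, 118]]
dark [ 68. 256.] 12295 [[140, 278], [100, 307], [0, 295], [0, 215], [49, 207], [138, 219]]
```

Run:
```python
from h import *
o=manip.get_obs();p=manip.camera_params("wrist")
T=np.eye(4);T[:3,:3]=R.from_quat(o["ee_rot"]).as_matrix();T[:3,3]=o["position"];W=T@p["T_tool_cam"]
im=cv2.imread("pics/w6.png")[:,:,::-1]
h=cv2.cvtColor(im,cv2.COLOR_RGB2HSV)
# rows of image beneath lid edge: non-grey saturation extents
for r in range(212,262,4): 
    c=np.where((h[r,250:330,1]>90))[0]+250; print(r,c.min() if len(c) else 0,c.max() if len(c) else 0,end="; ")
meas(W,p,(286,239),(223,204),(351,211),o)
```

```text
212 282 302; 216 283 289; 220 284 289; 224 284 289; 228 284 289; 232 277 290; 236 273 298; 240 274 298; 244 279 294; 248 0 0; 252 0 0; 256 0 0; 260 0 0; pull [0.4335 0.1247 0.058 ] from edge [0.4353 0.1235] w 0.0928 psi -0.127 tool yaw -0.071
tool shift share [ 0.022 -0.347] turn share 0.071
```

```bash
python3 -m inch '[[[0.02,-0.09,0.05],[0,0,0.07]],[[0.03,-0.18,0.1],[0,0,0.07]],[[0.03,-0.27,0.2],[0,0,0.07]],[[0.03,-0.345,0.3],[0,0,0.07]],[[0.03,-0.345,0.4],[0,0,0.07]],[[0.03,-0.345,0.48],[0,0,0.07]],[[0.03,-0.345,0.56],[0,0,0.07]],[[0.03,-0.345,0.64],[0,0,0.07]],[[0.03,-0.345,0.7],[0,0,0.07]],[[0.03,-0.345,0.75],[0,0,0.07]]]' 0.55
python3 -m inch '[[[0,0,0.1],[0,0,0]],[[0,0,0.2],[0,0,0]],[[0,0,0.3],[0,0,0]],[[0,0,0.4],[0,0,0]],[[0,0,0.5],[0,0,0]],[[0,0,0.6],[0,0,0]],[[0,0,0.68],[0,0,0]],[[0,0,0.71],[0,0,0]],[[0,0,0.71],[0,0,0]],[[0,0,0.71],[0,0,0]]]'
python3 - <<'E'
from h import *
im=cam("wrist")[0];cv2.imwrite("pics/w7.png",im[:,:,::-1])
h=cv2.cvtColor(im,cv2.COLOR_RGB2HSV)
for r in range(260,345,6): 
    c=np.where((h[r,275:372,1]>100)&(h[r,275:372,2]>60))[0]+275; print(r,c.min() if len(c) else 0,c.max() if len(c) else 0,end="; ")
for c,s,k in blobs(im.max(2)<62,8000): 
    q=cv2.approxPolyDP(cv2.convexHull(np.argwhere(k)[:,::-1].astype(np.int32)),8,True)[:,0]
    print("dark",c.round(),s[4],q.tolist())
E
```

```text
clock: 19.55
position: [0.4352, 0.1225, 0.1017]
ee_rot: [0.998, -0.063, -0.0, 0.0]
ft_force: [0.1, -0.1, 0.1]
grip_width: 0.546
grasp_force: 0.0
clock: 20.55
position: [0.4354, 0.1228, 0.0455]
ee_rot: [0.998, -0.063, 0.0, -0.0]
ft_force: [0.3, -0.3, 0.4]
grip_width: 0.546
grasp_force: 0.0
260 0 0; 266 327 353; 272 315 329; 278 315 329; 284 316 329; 290 316 329; 296 316 329; 302 317 329; 308 306 346; 314 301 346; 320 304 345; 326 0 0; 332 0 0; 338 0 0; 344 0 0; dark [338. 195.] 32357 [[452, 133], [441, 263], [225, 267], [216, 257], [216, 162], [233, 131], [397, 97]]
dark [283. 403.] 80721 [[639, 479], [0, 479], [0, 268], [380, 284], [498, 336], [639, 420]]
```

Aligned as before (bar at (323,313)). Pinch, lift to 0.5 rad, release.

```bash
python3 -m inch '[[[0,0,0],[0,0,0]],[[0,0,0],[0,0,0]],[[0,0,0],[0,0,0]],[[0,0,0],[0,0,0]],[[0,0,0],[0,0,0]],[[0,0,0],[0,0,0]],[[0,0,0],[0,0,0]],[[0,0,0],[0,0,0]],[[0,0,0],[0,0,0]],[[0,0,0],[0,0,0]]]' 0 20
python3 -m inch '[[[0.01,0,-0.05],[0,0,0]],[[0.015,0,-0.108],[0,0,0]],[[0.027,0,-0.16],[0,0,0]],[[0.042,0,-0.214],[0,0,0]],[[0.058,0,-0.265],[0,0,0]],[[0.078,0,-0.317],[0,0,0]],[[0.1,0,-0.366],[0,0,0]],[[0.125,0,-0.416],[0,0,0]],[[0.15,0,-0.46],[0,0,0]],[[0.181,0,-0.509],[0,0,0]]]'
python3 -c "
from h import *
bl();print(manip.get_obs()['ft_force'])"
python3 -m inch '[[[0,0,0],[0,0,0]],[[0,0,0],[0,0,0]],[[0,0,0],[0,0,0]],[[0,0,0],[0,0,0]],[[0,0,0],[0,0,0]],[[0,0,0],[0,0,0]],[[0,0,0],[0,0,0]],[[0,0,0],[0,0,0]],[[0,0,0],[0,0,0]],[[0,0,0],[0,0,0]]]' 0.5
python3 -c "
from h import *
cv2.imwrite('pics/w8.png',bl()[:,:,::-1])"
```

```text
clock: 21.6
position: [0.4354, 0.1228, 0.0455]
ee_rot: [0.998, -0.063, 0.0, -0.0]
ft_force: [-0.8, 0.4, 5.3]
grip_width: 0.254
grasp_force: 19.6
clock: 22.6
position: [0.4496, 0.1208, 0.0862]
ee_rot: [0.998, -0.063, -0.0, 0.0]
ft_force: [-0.1, 1.6, -1.9]
grip_width: 0.256
grasp_force: 19.7
[([324.0, 297.0], 1964)]
[-2.64952058  1.14630213  1.4619331 ]
clock: 23.65
position: [0.4496, 0.1208, 0.086]
ee_rot: [0.998, -0.063, 0.0, 0.0]
ft_force: [-0.3, 0.2, -0.0]
grip_width: 0.502
grasp_force: 0.0
[([324.0, 273.0], 806), ([327.0, 316.0], 423)]
```

Run:
```python
from h import *
im=cv2.imread("pics/w8.png")[:,:,::-1]
h=cv2.cvtColor(im,cv2.COLOR_RGB2HSV)
for r in range(250,340,5): 
    c=np.where((h[r,270:378,1]>90)&(h[r,270:378,2]>40))[0]+270; print(r,(c.min(),c.max(),len(c)) if len(c) else 0,end="; ")
for th in(0,.5):
    # expected bar position/size for this lid angle
    ph=th+.0917;o=manip.get_obs();y=yaw(o)
    rel=np.array([.0874*(.9958-np.cos(ph))-.0145,0,-( .05+.0874*np.sin(ph)-o["position"][2])])
    T=np.linalg.inv(manip.camera_params("wrist")["T_tool_cam"]);f=240/np.tan(np.radians(71.7/2))
    for dy in(-.012,.012):
        c=T@np.append(rel+[0,dy,0],1);print("th",th,322.6+f*c[0]/-c[2],240.8-f*c[1]/-c[2])
```

```text
250 0; 255 0; 260 (np.int64(292), np.int64(351), 60); 265 (np.int64(296), np.int64(349), 48); 270 (np.int64(315), np.int64(329), 15); 275 (np.int64(316), np.int64(329), 14); 280 (np.int64(316), np.int64(329), 14); 285 (np.int64(316), np.int64(329), 14); 290 (np.int64(316), np.int64(329), 14); 295 (np.int64(316), np.int64(329), 14); 300 (np.int64(316), np.int64(329), 14); 305 (np.int64(304), np.int64(344), 39); 310 (np.int64(299), np.int64(348), 50); 315 (np.int64(298), np.int64(348), 51); 320 (np.int64(298), np.int64(347), 50); 325 (np.int64(302), np.int64(343), 41); 330 0; 335 0; th 0 300.59831313129325 301.4941079658304
th 0 343.05321776764265 301.5112279041956
th 0.5 293.8246054542717 312.5734829481339
th 0.5 348.94203964112165 312.5996583531956
```

Bar width 50 px at row 315 matches a lid still at about 0.5 rad after release. The middle box is therefore the stiff one. I'll shut it now by its pull.

```bash
python3 -m inch '[[[0,0,0],[0,0,0]],[[0,0,0],[0,0,0]],[[0,0,0],[0,0,0]],[[0,0,0],[0,0,0]],[[0,0,0],[0,0,0]],[[0,0,0],[0,0,0]],[[0,0,0],[0,0,0]],[[0,0,0],[0,0,0]],[[0,0,0],[0,0,0]],[[0,0,0],[0,0,0]]]' 0 20
python3 -m inch '[[[-0.029,0,0.046],[0,0,0]],[[-0.056,0,0.093],[0,0,0]],[[-0.081,0,0.142],[0,0,0]],[[-0.103,0,0.192],[0,0,0]],[[-0.122,0,0.243],[0,0,0]],[[-0.139,0,0.295],[0,0,0]],[[-0.155,0,0.348],[0,0,0]],[[-0.166,0,0.401],[0,0,0]],[[-0.175,0,0.455],[0,0,0]],[[-0.181,0,0.52],[0,0,0]]]'
```

```text
clock: 24.7
position: [0.4495, 0.1209, 0.086]
ee_rot: [0.998, -0.063, -0.0, 0.0]
ft_force: [-1.3, 0.6, 2.6]
grip_width: 0.252
grasp_force: 19.5
clock: 25.7
position: [0.4351, 0.1226, 0.0442]
ee_rot: [0.998, -0.063, -0.0, 0.0]
ft_force: [-4.9, -0.5, 18.6]
grip_width: 0.253
grasp_force: 20.6
```

```bash
python3 -m inch '[[[0,0,0],[0,0,0]],[[0,0,0],[0,0,0]],[[0,0,0],[0,0,0]],[[0,0,-0.1],[0,0,0]],[[0,0,-0.25],[0,0,0]],[[0,0,-0.4],[0,0,0]],[[0,-0.1,-0.55],[0,0,0]],[[-0.05,-0.25,-0.7],[0,0,0]],[[-0.1,-0.4,-0.85],[0,0,0]],[[-0.15,-0.5,-1],[0,0,0]]]' 0.6
python3 -m inch '[[[-0.05,-0.1,-0.05],[0,0,0]],[[-0.1,-0.2,-0.1],[0,0,0]],[[-0.15,-0.3,-0.15],[0,0,0]],[[-0.2,-0.4,-0.2],[0,0,0]],[[-0.25,-0.5,-0.25],[0,0,0]],[[-0.3,-0.6,-0.3],[0,0,0]],[[-0.35,-0.7,-0.35],[0,0,0]],[[-0.4,-0.8,-0.4],[0,0,0]],[[-0.45,-0.9,-0.45],[0,0,0]],[[-0.5,-1,-0.45],[0,0,0]]]'
python3 -m inch '[[[-0.05,-0.1,0],[0,0,0.05]],[[-0.1,-0.2,0],[0,0,0.1]],[[-0.15,-0.3,0],[0,0,0.1]],[[-0.2,-0.4,0],[0,0,0.1]],[[-0.25,-0.5,0],[0,0,0.1]],[[-0.3,-0.6,0],[0,0,0.1]],[[-0.35,-0.7,0],[0,0,0.1]],[[-0.4,-0.8,0],[0,0,0.1]],[[-0.44,-0.9,0],[0,0,0.1]],[[-0.44,-0.95,0],[0,0,0.1]]]'
python3 - <<'E'
from h import *
auto('pics/w9.png')
im=cv2.imread("pics/w9.png")[:,:,::-1]
h=cv2.cvtColor(im,cv2.COLOR_RGB2HSV)
for r in range(205,262,4): 
    c=np.where((h[r,250:400,1]>90))[0]+250; print(r,(c.min(),c.max()) if len(c) else 0,end="; ")
E
```

```text
clock: 26.7
position: [0.4279, 0.1658, 0.1257]
ee_rot: [0.998, -0.063, 0.0, -0.0]
ft_force: [0.7, 0.3, 0.3]
grip_width: 0.597
grasp_force: 0.0
clock: 27.7
position: [0.3988, 0.2492, 0.161]
ee_rot: [0.998, -0.063, 0.0, -0.0]
ft_force: [0.7, 0.4, -1.3]
grip_width: 0.602
grasp_force: 0.0
clock: 28.7
position: [0.3728, 0.3293, 0.1604]
ee_rot: [0.995, -0.101, 0.0, 0.0]
ft_force: [0.2, 0.5, -0.3]
grip_width: 0.598
grasp_force: 0.0
brass [598.  88.] 930 bar [np.float64(595.9), np.float64(101.0)]
brass [320. 229.] 432 bar [np.float64(320.4), np.float64(239.5)]
brass [281. 271.] 491 bar [np.float64(240.1), np.float64(283.0)]
brass [330. 278.] 305 bar [np.float64(295.3), np.float64(282.0)]
dark [561.  37.] 11046 [[639, 64], [490, 83], [492, 3], [639, 0]]
dark [332. 170.] 9493 [[388, 123], [383, 209], [266, 204], [257, 167], [327, 120]]
205 0; 209 0; 213 (np.int64(315), np.int64(322)); 217 (np.int64(315), np.int64(322)); 221 (np.int64(315), np.int64(322)); 225 (np.int64(316), np.int64(322)); 229 (np.int64(316), np.int64(322)); 233 (np.int64(309), np.int64(328)); 237 (np.int64(306), np.int64(332)); 241 (np.int64(306), np.int64(332)); 245 (np.int64(308), np.int64(330)); 249 0; 253 (np.int64(338), np.int64(363)); 257 (np.int64(319), np.int64(333)); 261 (np.int64(303), np.int64(315));
```

Run:
```python
from h import *
o=manip.get_obs();p=manip.camera_params("wrist")
T=np.eye(4);T[:3,:3]=R.from_quat(o["ee_rot"]).as_matrix();T[:3,3]=o["position"];W=T@p["T_tool_cam"]
meas(W,p,(319,239),(254,203.5),(383,209),o)
```

```text
pull [0.375  0.3323 0.058 ] from edge [0.378  0.3328] w 0.0935 psi -0.245 tool yaw -0.202
tool shift share [ 0.024 -0.032] turn share 0.055
```

```bash
python3 -m inch '[[[0.04,-0.033,0.05],[0,0,0.055]],[[0.04,-0.033,0.1],[0,0,0.055]],[[0.04,-0.033,0.2],[0,0,0.055]],[[0.04,-0.033,0.3],[0,0,0.055]],[[0.04,-0.033,0.4],[0,0,0.055]],[[0.04,-0.033,0.48],[0,0,0.055]],[[0.04,-0.033,0.56],[0,0,0.055]],[[0.04,-0.033,0.64],[0,0,0.055]],[[0.04,-0.033,0.7],[0,0,0.055]],[[0.04,-0.033,0.74],[0,0,0.055]]]' 0.55
python3 -m inch '[[[0,0,0.1],[0,0,0]],[[0,0,0.2],[0,0,0]],[[0,0,0.3],[0,0,0]],[[0,0,0.4],[0,0,0]],[[0,0,0.5],[0,0,0]],[[0,0,0.6],[0,0,0]],[[0,0,0.67],[0,0,0]],[[0,0,0.7],[0,0,0]],[[0,0,0.7],[0,0,0]],[[0,0,0.7],[0,0,0]]]'
python3 - <<'E'
from h import *
im=cam("wrist")[0];cv2.imwrite("pics/w10.png",im[:,:,::-1])
h=cv2.cvtColor(im,cv2.COLOR_RGB2HSV)
for r in range(260,345,6): 
    c=np.where((h[r,275:372,1]>100)&(h[r,275:372,2]>60))[0]+275; print(r,(c.min(),c.max()) if len(c) else 0,end="; ")
E
```

```text
clock: 29.75
position: [0.3772, 0.3299, 0.1007]
ee_rot: [0.992, -0.124, -0.0, 0.0]
ft_force: [0.3, 0.5, 0.4]
grip_width: 0.551
grasp_force: 0.0
clock: 30.75
position: [0.3773, 0.3302, 0.0454]
ee_rot: [0.992, -0.124, 0.0, -0.0]
ft_force: [0.9, -0.1, 0.0]
grip_width: 0.548
grasp_force: 0.0
260 0; 266 0; 272 (np.int64(293), np.int64(350)); 278 (np.int64(312), np.int64(327)); 284 (np.int64(313), np.int64(327)); 290 (np.int64(313), np.int64(327)); 296 (np.int64(314), np.int64(327)); 302 (np.int64(314), np.int64(328)); 308 (np.int64(305), np.int64(343)); 314 (np.int64(299), np.int64(347)); 320 (np.int64(296), np.int64(359)); 326 (np.int64(298), np.int64(344)); 332 (np.int64(299), np.int64(316)); 338 (np.int64(279), np.int64(295)); 344 0;
```

```bash
python3 -m inch '[[[-0.015,0,0],[0,0,0]],[[-0.015,0,0],[0,0,0]],[[-0.015,0,0],[0,0,0]],[[-0.015,0,0],[0,0,0]],[[-0.015,0,0],[0,0,0]],[[-0.015,0,0],[0,0,0]],[[-0.015,0,0],[0,0,0]],[[-0.015,0,0],[0,0,0]],[[-0.015,0,0],[0,0,0]],[[-0.015,0,0],[0,0,0]]]' 0 20
python3 -m inch '[[[0.007,0,-0.05],[0,0,0]],[[0.015,0,-0.108],[0,0,0]],[[0.027,0,-0.16],[0,0,0]],[[0.042,0,-0.214],[0,0,0]],[[0.058,0,-0.265],[0,0,0]],[[0.078,0,-0.317],[0,0,0]],[[0.1,0,-0.366],[0,0,0]],[[0.125,0,-0.416],[0,0,0]],[[0.152,0,-0.463],[0,0,0]],[[0.181,0,-0.509],[0,0,0]]]'
```

```text
clock: 31.8
position: [0.376, 0.3307, 0.0454]
ee_rot: [0.992, -0.124, 0.0, -0.0]
ft_force: [-2.4, 0.6, 5.0]
grip_width: 0.257
grasp_force: 19.6
clock: 32.8
position: [0.3904, 0.3267, 0.0862]
ee_rot: [0.992, -0.124, 0.0, 0.0]
ft_force: [1.0, 0.5, -1.6]
grip_width: 0.254
grasp_force: 19.6
```

```bash
python3 -m inch '[[[0.038,0,-0.054],[0,0,0]],[[0.08,0,-0.105],[0,0,0]],[[0.124,0,-0.153],[0,0,0]],[[0.171,0,-0.198],[0,0,0]],[[0.221,0,-0.241],[0,0,0]],[[0.309,0,-0.305],[0,0,0]],[[0.384,0,-0.35],[0,0,0]],[[0.462,0,-0.389],[0,0,0]],[[0.544,0,-0.421],[0,0,0]],[[0.627,0,-0.447],[0,0,0]]]'
python3 -m inch '[[[0.085,0,-0.019],[0,0,0]],[[0.172,0,-0.031],[0,0,0]],[[0.259,0,-0.036],[0,0,0]],[[0.346,0,-0.034],[0,0,0]],[[0.433,0,-0.026],[0,0,0]],[[0.519,0,-0.01],[0,0,0]],[[0.56,0,0],[0,0,0]],[[0.56,0,0],[0,0,0]],[[0.56,0,0],[0,0,0]],[[0.56,0,0],[0,0,0]]]'
python3 -m inch '[[[0,0,0],[0,0,0]],[[0,0,0],[0,0,0]],[[0,0,0],[0,0,0]],[[0,0,0],[0,0,0]],[[0,0,-0.1],[0,0,0]],[[0,0,-0.2],[0,0,0]],[[0,0,-0.3],[0,0,0]],[[0,0,-0.4],[0,0,0]],[[0,0,-0.5],[0,0,0]],[[0,0,-0.6],[0,0,0]]]' 0.6
python3 - <<'E'
from h import *
a=cam("wrist")[0];b=cam("side")[0]
cv2.imwrite("pics/sideB.png",b[:,:,::-1]);cv2.imwrite("pics/c11.png",np.hstack([cv2.resize(a,(400,300)),cv2.resize(b[120:480,190:410],(360,590))[:300] if 0 else cv2.resize(b[150:450,190:430],(375,300)[:2])])[:,:,::-1])
E
```

```text
clock: 33.8
position: [0.4393, 0.3146, 0.1221]
ee_rot: [0.992, -0.124, 0.0, -0.0]
ft_force: [-1.1, 3.3, 1.7]
grip_width: 0.253
grasp_force: 19.8
clock: 34.8
position: [0.4831, 0.3033, 0.122]
ee_rot: [0.992, -0.124, 0.001, -0.0]
ft_force: [1.1, 3.1, 4.0]
grip_width: 0.251
grasp_force: 20.8
clock: 35.8
position: [0.4821, 0.3035, 0.1705]
ee_rot: [0.992, -0.124, 0.0, -0.0]
ft_force: [0.0, -0.1, -0.3]
grip_width: 0.601
grasp_force: 0.0
```

View pics/c11.png

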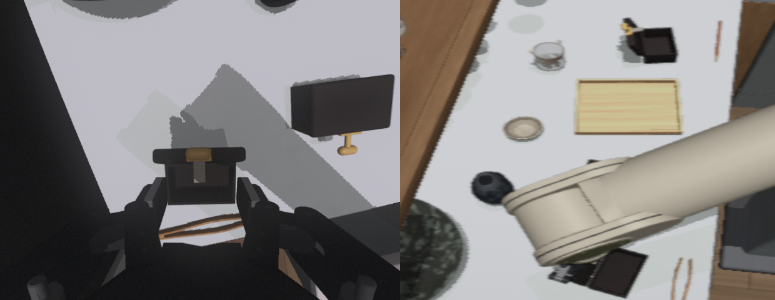

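The wrist view shows box 3 wide open and the stiff box shut (pull at (345,148)). The side view shows box 1 still open, and the bystanders look undisturbed. Next I'll plan the pick-up.

Run:
```python
from h import *
o=manip.get_obs();print(np.round(o["joint_pos"],3))
p=manip.camera_params("wrist")
T=np.eye(4);T[:3,:3]=R.from_quat(o["ee_rot"]).as_matrix();T[:3,3]=o["position"];W=T@p["T_tool_cam"]
# box2 in last wrist picture: px x1.6
P=ray(p,W,(348*1.6,150*1.6),.058);a=ray(p,W,(291*1.6,86*1.6),.066);b=ray(p,W,(394*1.6,76*1.6),.066)
print("pull2",P.round(3),"back corners",a.round(3),b.round(3))
psi=-.127;c,s=np.cos(psi),np.sin(psi)
G=np.array([.434,.1235])+.056*np.array([c,s])-.028*np.array([-s,c]);print("grasp",G.round(4))
y=yaw(o);e=G-o["position"][:2]
print("shares now",np.round([(e[0]*np.cos(y)+e[1]*np.sin(y))/.08,(e[0]*np.sin(y)-e[1]*np.cos(y))/.08],3),"yaw",y)
```

```text
[-0.892  0.252  0.293  1.706 -0.078  1.192 -2.399]
pull2 [0.434 0.12  0.058] back corners [0.532 0.185 0.066] [0.515 0.066 0.066]
grasp [0.486  0.0886]
shares now [0.703 2.597] yaw -0.24859707494558922
```

```bash
python3 -m inch '[[[0.03,0.1,0],[0,0,-0.1]],[[0.07,0.2,0],[0,0,-0.2]],[[0.1,0.3,0],[0,0,-0.3]],[[0.14,0.4,0],[0,0,-0.4]],[[0.18,0.5,0],[0,0,-0.5]],[[0.21,0.6,0],[0,0,-0.6]],[[0.25,0.7,0],[0,0,-0.7]],[[0.28,0.8,0],[0,0,-0.8]],[[0.32,0.9,0],[0,0,-0.9]],[[0.35,1,0],[0,0,-1]]]'
python3 -m inch '[[[-0.06,0.1,0],[0,0,-0.1]],[[-0.12,0.2,0],[0,0,-0.2]],[[-0.18,0.3,0],[0,0,-0.3]],[[-0.24,0.4,0],[0,0,-0.4]],[[-0.3,0.5,0],[0,0,-0.5]],[[-0.36,0.6,0],[0,0,-0.6]],[[-0.42,0.7,0],[0,0,-0.7]],[[-0.48,0.8,0],[0,0,-0.8]],[[-0.54,0.9,0],[0,0,-0.9]],[[-0.6,1,0],[0,0,-1]]]' 1
python3 -m inch '[[[-0.05,0.01,0],[0,0,-0.04]],[[-0.1,0.02,0.05],[0,0,-0.08]],[[-0.15,0.03,0.1],[0,0,-0.12]],[[-0.2,0.04,0.15],[0,0,-0.157]],[[-0.25,0.05,0.2],[0,0,-0.157]],[[-0.3,0.06,0.25],[0,0,-0.157]],[[-0.36,0.07,0.3],[0,0,-0.157]],[[-0.42,0.08,0.35],[0,0,-0.157]],[[-0.46,0.08,0.4],[0,0,-0.157]],[[-0.46,0.08,0.4],[0,0,-0.157]]]'
python3 - <<'E'
from h import *
im=cam("wrist")[0];o=manip.get_obs();print(yaw(o),np.round(o["joint_pos"],2))
cv2.imwrite("pics/w12.png",im[:,:,::-1])
E
```

```text
clock: 36.9
position: [0.4894, 0.2186, 0.1694]
ee_rot: [0.964, 0.267, -0.0, 0.0]
ft_force: [-0.0, 0.3, -0.1]
grip_width: 0.6
grasp_force: 0.0
clock: 37.9
position: [0.489, 0.1253, 0.1695]
ee_rot: [0.788, 0.615, -0.0, -0.0]
ft_force: [-0.2, -0.5, 1.0]
grip_width: 1.0
grasp_force: 0.0
clock: 38.9
position: [0.486, 0.0878, 0.1371]
ee_rot: [0.75, 0.661, -0.0, -0.0]
ft_force: [-0.7, -0.6, 0.7]
grip_width: 1.003
grasp_force: 0.0
1.445093302784696 [-0.54  0.12  0.28  1.93 -0.04  1.1  -0.36]
```

View pics/w12.png

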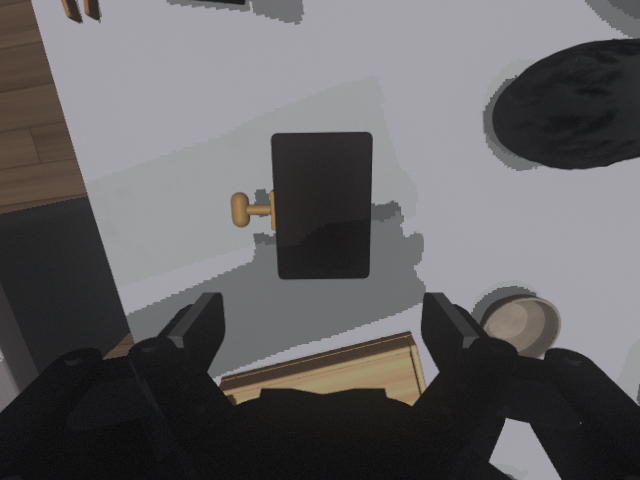

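The box is square to the gripper and shut. Its lid corners are at (272,133), (372,132), (369,278) and (279,279); the tray edge runs (221,378)–(411,333).

Run:
```python
from h import *
o=manip.get_obs();p=manip.camera_params("wrist")
T=np.eye(4);T[:3,:3]=R.from_quat(o["ee_rot"]).as_matrix();T[:3,3]=o["position"];W=T@p["T_tool_cam"]
q=[ray(p,W,u,.066) for u in[(272,133),(372,132),(369,278),(279,279)]];C=np.mean(q,0);print(np.round(q,3).tolist(),C.round(4))
y=yaw(o);X=np.array([np.cos(y),np.sin(y)]);Y=np.array([np.sin(y),-np.cos(y)])
e=C[:2]-o["position"][:2];print("box centre in tool (mm)",1e3*(e@X),1e3*(e@Y))
a,b=ray(p,W,(221,378),.024),ray(p,W,(411,333),.024);d=b-a;t=np.arctan2(d[1],d[0]);n=np.array([np.sin(t),-np.cos(t)])
print("tray edge",a.round(3),b.round(3),"len",np.linalg.norm(d).round(3),"yaw",t.round(3),"centre from +x+y corner",(b[:2]-.095*np.array([np.cos(t),np.sin(t)])+.0825*n).round(3))
```

```text
[[0.466, 0.168, 0.066], [0.527, 0.161, 0.066], [0.517, 0.065, 0.066], [0.455, 0.072, 0.066]] [0.4911 0.1167 0.066 ]
box centre in tool (mm) 28.772556144025017 1.3006927469511185
tray edge [ 0.378 -0.033  0.024] [ 0.553 -0.008  0.024] len 0.176 yaw 0.141 centre from +x+y corner [ 0.47  -0.103]
```

```bash
python3 -m inch '[[[0,0.015,0.08],[0,0,0]],[[0,0.015,0.16],[0,0,0]],[[0,0.015,0.24],[0,0,0]],[[0,0.015,0.32],[0,0,0]],[[0,0.015,0.4],[0,0,0]],[[0,0.015,0.5],[0,0,0]],[[0,0.015,0.6],[0,0,0]],[[0,0.015,0.7],[0,0,0]],[[0,0.015,0.8],[0,0,0]],[[0,0.015,0.9],[0,0,0]]]'
python3 -m inch '[[[0,0,0.1],[0,0,0]],[[0,0,0.2],[0,0,0]],[[0,0,0.3],[0,0,0]],[[0,0,0.4],[0,0,0]],[[0,0,0.5],[0,0,0]],[[0,0,0.58],[0,0,0]],[[0,0,0.64],[0,0,0]],[[0,0,0.66],[0,0,0]],[[0,0,0.66],[0,0,0]],[[0,0,0.66],[0,0,0]]]'
python3 -m inch '[[[0,0,0],[0,0,0]],[[0,0,0],[0,0,0]],[[0,0,0],[0,0,0]],[[0,0,0],[0,0,0]],[[0,0,0],[0,0,0]],[[0,0,0],[0,0,0]],[[0,0,0],[0,0,0]],[[0,0,0],[0,0,0]],[[0,0,0],[0,0,0]],[[0,0,0],[0,0,0]]]' 0 100
```

```text
clock: 39.95
position: [0.4875, 0.0883, 0.065]
ee_rot: [0.75, 0.661, -0.0, 0.0]
ft_force: [-0.1, 0.4, -0.5]
grip_width: 0.998
grasp_force: 0.0
clock: 40.95
position: [0.4878, 0.0883, 0.0131]
ee_rot: [0.75, 0.661, 0.0, 0.0]
ft_force: [-0.4, -0.0, -0.1]
grip_width: 0.998
grasp_force: 0.0
clock: 41.95
position: [0.4874, 0.0884, 0.0136]
ee_rot: [0.75, 0.662, -0.0, -0.0]
ft_force: [-5.8, -0.2, 11.3]
grip_width: 0.731
grasp_force: 93.9
```

```bash
python3 -m inch '[[[0,0,-0.08],[0,0,0]],[[0,0,-0.18],[0,0,0]],[[0,0,-0.3],[0,0,0]],[[0,0,-0.42],[0,0,0]],[[-0.05,0,-0.52],[0,0,0]],[[-0.15,0,-0.6],[0,0,0]],[[-0.27,0,-0.6],[0,0,0]],[[-0.4,0,-0.6],[0,0,0]],[[-0.55,0,-0.6],[0,0,0]],[[-0.7,0,-0.6],[0,0,0]]]'
python3 -m inch '[[[-0.12,0.01,0],[0,0,0]],[[-0.24,0.02,0],[0,0,0]],[[-0.35,0.03,0],[0,0,0]],[[-0.46,0.04,0],[0,0,0]],[[-0.56,0.05,0],[0,0,0]],[[-0.66,0.06,0],[0,0,0]],[[-0.75,0.07,0],[0,0,0]],[[-0.84,0.08,0],[0,0,0]],[[-0.92,0.09,0],[0,0,0]],[[-1,0.1,0],[0,0,0]]]'
python3 -m inch '[[[-0.12,0.01,0],[0,0,-0.05]],[[-0.24,0.02,0],[0,0,-0.1]],[[-0.36,0.03,0],[0,0,-0.15]],[[-0.48,0.04,0],[0,0,-0.2]],[[-0.6,0.06,0],[0,0,-0.25]],[[-0.72,0.08,0],[0,0,-0.3]],[[-0.84,0.1,0],[0,0,-0.346]],[[-0.94,0.11,0],[0,0,-0.346]],[[-1,0.11,0],[0,0,-0.346]],[[-1,0.11,0],[0,0,-0.346]]]'
python3 - <<'E'
from h import *
im=cam("wrist")[0];cv2.imwrite("pics/w13.png",im[:,:,::-1]);o=manip.get_obs();print(yaw(o))
E
```

```text
clock: 42.95
position: [0.4801, 0.0313, 0.0605]
ee_rot: [0.75, 0.661, -0.0, -0.0]
ft_force: [1.3, -0.4, -8.4]
grip_width: 0.732
grasp_force: 101.9
clock: 43.95
position: [0.4785, -0.0481, 0.0609]
ee_rot: [0.75, 0.661, 0.0, 0.0]
ft_force: [0.4, 0.4, -9.0]
grip_width: 0.732
grasp_force: 101.9
clock: 44.95
position: [0.4771, -0.1288, 0.0609]
ee_rot: [0.654, 0.756, -0.0, 0.0]
ft_force: [0.1, 0.7, -8.6]
grip_width: 0.73
grasp_force: 102.2
1.716175019345626
```

View pics/w13.png

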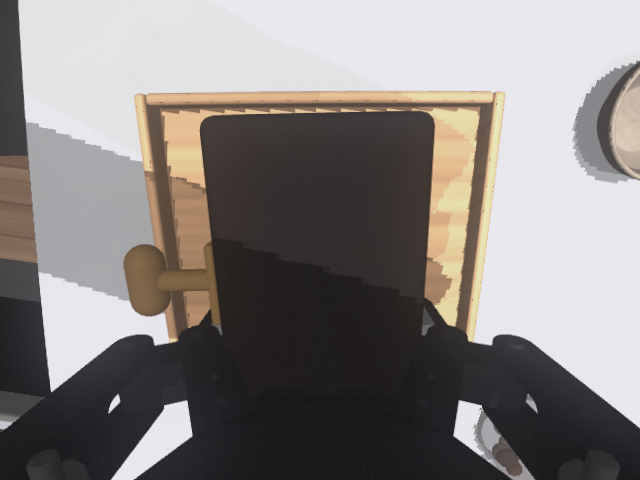

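The box is over the tray and square with it, shifted about 7 mm toward the far edge in this view. I'll correct that and lower it.

```bash
python3 -m inch '[[[-0.04,0,0.05],[0,0,0]],[[-0.08,0,0.12],[0,0,0]],[[-0.08,0,0.2],[0,0,0]],[[-0.08,0,0.28],[0,0,0]],[[-0.08,0,0.35],[0,0,0]],[[-0.08,0,0.4],[0,0,0]],[[-0.08,0,0.44],[0,0,0]],[[-0.08,0,0.47],[0,0,0]],[[-0.08,0,0.49],[0,0,0]],[[-0.08,0,0.5],[0,0,0]]]'
```

```text
clock: 46.0
position: [0.4785, -0.1345, 0.0211]
ee_rot: [0.653, 0.757, 0.0, 0.0]
ft_force: [-0.7, -0.3, -5.1]
grip_width: 0.726
grasp_force: 100.9
```

```bash
python3 -m inch '[[[0,0,0.005],[0,0,0]],[[0,0,0.01],[0,0,0]],[[0,0,0.015],[0,0,0]],[[0,0,0.018],[0,0,0]],[[0,0,0.018],[0,0,0]],[[0,0,0.018],[0,0,0]],[[0,0,0.018],[0,0,0]],[[0,0,0.018],[0,0,0]],[[0,0,0.018],[0,0,0]],[[0,0,0.018],[0,0,0]]]'
```

```text
clock: 47.0
position: [0.4792, -0.1346, 0.02]
ee_rot: [0.653, 0.757, 0.001, 0.001]
ft_force: [5.3, -2.0, 1.2]
grip_width: 0.729
grasp_force: 100.2
```

```bash
python3 -m inch '[[[0,0,0],[0,0,0]],[[0,0,0],[0,0,0]],[[0,0,0],[0,0,0]],[[0,0,0],[0,0,0]],[[0,0,0],[0,0,0]],[[0,0,0],[0,0,0]],[[0,0,-0.05],[0,0,0]],[[0,0,-0.15],[0,0,0]],[[0,0,-0.25],[0,0,0]],[[0,0,-0.35],[0,0,0]]]' 1
python3 -m inch '[[[0,0,-0.1],[0,0,0]],[[0,0,-0.2],[0,0,0]],[[0,0,-0.3],[0,0,0]],[[0,0,-0.4],[0,0,0]],[[0,0,-0.5],[0,0,0]],[[0,0,-0.6],[0,0,0]],[[0,0,-0.7],[0,0,0]],[[0,0,-0.8],[0,0,0]],[[0,0,-0.9],[0,0,0]],[[0,0,-1],[0,0,0]]]'
python3 -m inch '[[[0,0,-0.1],[0,0,0]],[[0,0,-0.2],[0,0,0]],[[0,0,-0.3],[0,0,0]],[[0,0,-0.4],[0,0,0]],[[0,0,-0.5],[0,0,0]],[[0,0,-0.6],[0,0,0]],[[0,0,-0.7],[0,0,0]],[[0,0,-0.8],[0,0,0]],[[0,0,-0.8],[0,0,0]],[[0,0,-0.8],[0,0,0]]]'
python3 - <<'E'
from h import *
a=cam("wrist")[0];b=cam("side")[0]
cv2.imwrite("pics/c14.png",np.hstack([cv2.resize(a,(400,300)),cv2.resize(b[140:460,200:440],(360,480))[:480]][:1]+[cv2.resize(b[150:450,200:440],(240*300//300,300))])[:,:,::-1])
E
```

```text
clock: 48.0
position: [0.4784, -0.1345, 0.0485]
ee_rot: [0.653, 0.757, 0.0, 0.0]
ft_force: [0.9, 0.3, 0.3]
grip_width: 1.001
grasp_force: 0.0
clock: 49.0
position: [0.4782, -0.1344, 0.1281]
ee_rot: [0.653, 0.757, -0.0, 0.0]
ft_force: [0.3, 1.3, 0.5]
grip_width: 1.003
grasp_force: 0.0
clock: 50.0
position: [0.4782, -0.1344, 0.1915]
ee_rot: [0.653, 0.757, 0.0, 0.0]
ft_force: [0.4, -0.2, -0.5]
grip_width: 1.003
grasp_force: 0.0
```

View pics/c14.png

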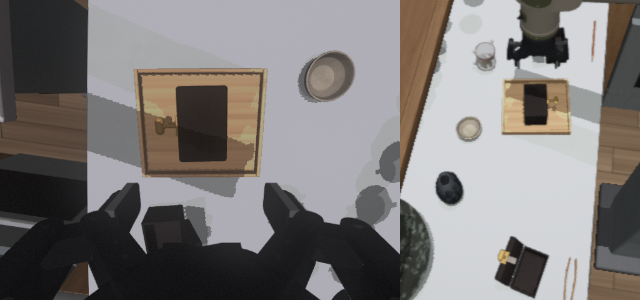

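The stiff box lies flat in the tray, shut. Box 3 is open, box 1 was left open, and the bystanders are in place, so I'm handing in.

```bash
python3 -c "
from workcell import manip
print(manip.hand_in())"
```

```text
the job is handed in; nothing more can be done
None
```

The middle tea box had the stiff hinge; it is shut and flat in the tray, the two free boxes stand wide open, the vase, jar and bowl look undisturbed in the last pictures, and I handed in at about 50 s.

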